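Drift the worn bush out of the coffee grinder's bearing block

ROBOT

A 7-joint arm with a two-finger parallel gripper is mounted at the origin on the work surface. World frame = base frame: x ahead of the robot, y to its left, z up, the work surface at z = 0. Lengths are in mm, angles in rad, forces in N, time in s.
With the tool pointing down it reaches from about 425 to 825 mm from the base axis. Payload 3.6 kg.
Tool frame: the origin (TCP) lies at the centre of the arm's flange, where the gripper is bolted on; the fingertips stand 186 mm ahead of it and the grasp point (between the pads) lies 167 mm ahead of it; z points along the fingers, y is the line along which they close (so a half turn about z gives the same grasp; the last joint's range is limited). The gripper opens to 93 mm and grips with 3 to 60 N. Pads are 15 mm wide; open, the fingers measure 128 mm over their backs; the gripper's body (75 mm by 188 mm) begins 65 mm behind the grasp point.
Start: joints at [1.121, 0.615, -0.013, 1.423, 0.008, 1.103, -0.04], TCP at [267.304, -592.473, 404.74] pointing down, gripper open.
Joint ranges: [-3.12, 3.12], [-0.3, 2.06], [-1.34, 1.32], [0.26, 2.42], [-1.36, 4.5], [0.01, 1.98], [-2.84, 2.84]. Speed limits (rad/s): [2.79, 2.79, 3.14, 3.14, 3.14, 3.14, 3.14].

INTERFACE

Orientations are given as a rotation vector (axis times angle).
In Python, from plant import r, capture, camera_info, workorder gives the robot as it stands.
- The arm moves only by the shell command python3 -m handwheel 'ROWS' [FORCE]. ROWS is text: rows parted by semicolons, each of 7 numbers parted by spaces: the turn, a rotation vector about the world's x, y, z in units of 8 degrees (1.0 is 8 degrees), then the shift along the world's x, y, z in units of 40 mm (1.0 is 40 mm), then the finger opening in mm, from 0 to 93. A call has exactly 8 rows; each row is the pose to reach, as a shift and turn from the pose commanded when the call began; what a row does not reach only later rows make up. A row lasts 1/8 s, in which the tool goes at most 62.5 mm and 10.7 degrees, less where a joint would pass 70% of its speed; a pose out of reach is approached as far as the arm can. A call with a gripper value outside its range is refused whole. The fingers move at their own pace and stop on an object; FORCE is the grip in N (left out, the last holds). Time passes only in rows, so rows that repeat a pose let the fingers close, or fill a call up. It gives the time, the measured TCP pose, the force, the opening and the grip force at its end, in the units of the state.
- r.get_obs(): the state, without advancing time (a new reading comes with each control period).
- capture(name): name is "side" or "top"; returns the picture (400x640x3 uint8, blue, green, red); there is no depth.
- camera_info(name): a dict with "vertical_fov" (degrees; the focal length in pixels is half the picture's height over the tangent of half this angle, whatever the lens; pixels are square), "cx", "cy" (the principal point, pixels), "origin" and "rotation" of the camera in the world. Camera axes: x right, y down, z forward; pixel columns grow to the right and rows downward; lengths in mm; the calibration is good to about 2 mm. A picture is of the moment at which its call begins. camera_info takes no time and is no camera call.
- workorder.hand_in(): hands the job in; it is judged then, once.
The state is a dict: "t": time; "qpos": joint angles; "joint_velocities": joint speeds; "joint_efforts": joint torques, N m; "ee_pos": TCP position; "tool_rot": TCP orientation; "ft_force": force on the tool from outside, world axes, zero at the start; "ft_torque": the same for the moment, N m; "gripper_width": finger opening in mm; "gripper_force": force on a finger pad.
Only numpy, scipy, OpenCV 4.12 (cv2) and the standard library are available. Lean on these libraries where they do the work, as an engineer would, in place of code of your own. Each camera call takes 0.05 s, during which the arm holds its last target. There are 200 camera calls.

TASK

Take the square-handled drift out of the tool rack and use it to push the worn brass bush down through the bore of the grinder's bearing block until the whole bush has come out underneath, then put the drift back upright in the rack hole it came from. The block was set in its nest by eye, so feel for the bore with light pressure and never put more than 30 N on the stand or block. Leave the other rack tools and the things around undisturbed.

Things in the scene. Friction and masses are not known exactly. Their poses are not given: they have to be found in the camera images.
- rack: Fixed wooden tool rack, 70 x 180 mm, top face 84 mm above the counter: a 14 mm plate on two end legs with three 17 mm through holes at -55, 0, +55 mm along its own y; the rods are seen below the plate. Origin: centre of its underside, z up. One tool with a pale wooden handle stands in each hole, in any order.
- drift: The drift: oiled steel rod 11.5 mm in diameter, 70 mm long, square-ended, under a square wooden handle 24 x 24 x 55 mm; about 120 g. Origin: centre of the rod's tip; z runs up to the handle (shoulder at 70 mm, top at 125 mm), x and y are square to the handle's faces. In the rack it hangs by its shoulder, handle faces along the rack's axes.
- tamper: Bystander in the rack: thick short punch, 15 mm rod 30 mm long (too thick for the bore) under a round handle 30 mm in diameter, 45 mm tall. Origin: rod tip.
- pick: Bystander in the rack: thin pick, 6 mm rod 60 mm long under a round handle 22 mm in diameter, 65 mm tall. Origin: rod tip.
- stand: Fixed aluminium service stand, 130 x 130 mm, origin at the centre of its underside, z up. Its nest (rails to 65 mm) holds a dark steel bearing block 64 x 64 x 30 mm, underside 55 mm and flat top face 85 mm above the counter. In the block's middle is a vertical through bore, 14 mm wide, with a plain sharp mouth. Screw heads at its corners, 24 mm each way from the bore, are 1.5 mm proud.
- nest (a point): Centre of the nest, 85 mm above the stand's underside, level with the block's top face; axes as the stand's. The block was put in by eye: its bore lies up to 6 mm off this point along each of the stand's x and y axes. That offset is not measured; the block then stays put.
- bush (a joint): How far (m) the brass bush has been pushed down: 13.4 mm wide, 18 mm long, tight, about 9 N to move slowly. At 0 its top lies 5 mm below the block's top face; it starts at 0 to 0.004. At 0.025 its top is level with the block's underside; beyond, it is out, held in the rubber catch sleeve under the block. Hard stop at 0.040. It stays where left.
- cup: Bystander: white ceramic cup, 64 mm across, 60 mm tall. Origin: centre of underside.
- basket: Bystander: steel filter basket, 60 mm across, 24 mm tall. Origin: centre of underside.
- jar: Bystander: amber glass jar, 60 mm across, 90 mm tall. Origin: centre of underside.
- tin: Bystander: steel tin, 70 mm across, 100 mm tall. Origin: centre of underside.
- spoon: Bystander: metal spoon lying on the counter. Origin: underside of its middle; handle towards its own -x.
- screwdriver: Bystander: screwdriver with a black handle lying on the counter. Origin: underside of its middle; handle towards its own -x.
There are look-alikes about, which are no part of the job. Leave any turquoise look-alike of the drift alone.

How it is judged:
By the outcome, as a careful person would: the job done as asked, in the order asked, and still so for the second after the job is handed in, with the robot touching nothing.
It also fails if it takes over 72 s, if anything falls off the work surface, if the arm or the gripper's body presses on something with over 40 N, if the wrist force passes 120 N, or if a joint passes its speed limit or range.

## Working session

There is one attempt and no reset: what is moved stays moved. The work goes in short steps, Python scripts to look and compute and a shell command to move; the robot and the scene stay as the last step left them, time stands still between calls to the robot, and variables do not carry over. Pictures are saved under pics/ and viewed, at most 10 in all, crops included, and the job is handed in when it is done.

```bash
ls; mkdir -p pics
python3 - <<'E'
from plant import r,capture,camera_info
import cv2
for n in("side","top"):
    cv2.imwrite(f"pics/{n}0.png",capture(n)); print(camera_info(n))
o=r.get_obs();print(o)
E
```

```text
pics
{'vertical_fov': 42.75775681484324, 'cx': 314.5626459257681, 'cy': 200.90516286862695, 'origin': array([-30.36097883, 707.19568969, 940.53203717]), 'rotation': array([-0.89414555,  2.47919447, -1.08735164])}
{'vertical_fov': 52.424911846977245, 'cx': 321.3119889955252, 'cy': 198.09013700507816, 'origin': array([ 505.23519344,   -4.48350095, 1132.0112849 ]), 'rotation': array([-2.15720418,  2.20957494, -0.05057391])}
{'t': 0.1, 'qpos': array([ 1.12049415,  0.61585208, -0.01261377,  1.42468226,  0.00813413,
        1.10337965, -0.04040426]), 'joint_velocities': array([-0.00078398, -0.00266806,  0.00185971, -0.00278626,  0.00014564,
       -0.00038388, -0.00062275]), 'joint_efforts': array([ 1.17405405e-03, -4.60044014e+01,  2.10188585e-01, -1.66245246e+01,
       -6.11523679e-02,  1.69498305e-02,  8.41091719e-05]), 'ee_pos': array([ 267.2033881 , -592.25407691,  403.69601889]), 'tool_rot': array([-3.06914230e+00, -6.60385531e-01,  8.39607178e-04]), 'ft_force': array([0.11581654, 0.35072312, 0.30442342]), 'ft_torque': array([0.03539879, 0.08222279, 0.01327211]), 'gripper_force': 0.0, 'gripper_width': 92.81205021865574}
```

View pics/side0.png

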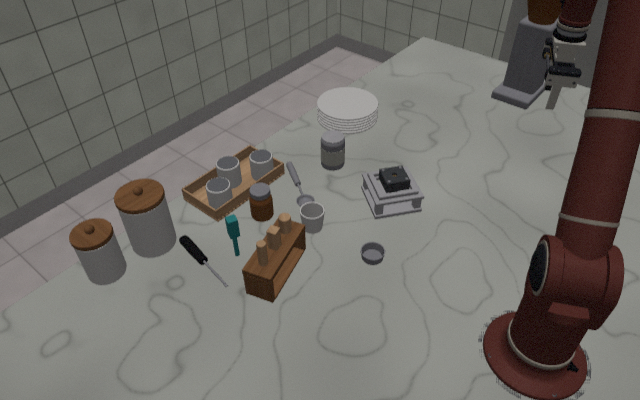

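View pics/top0.png

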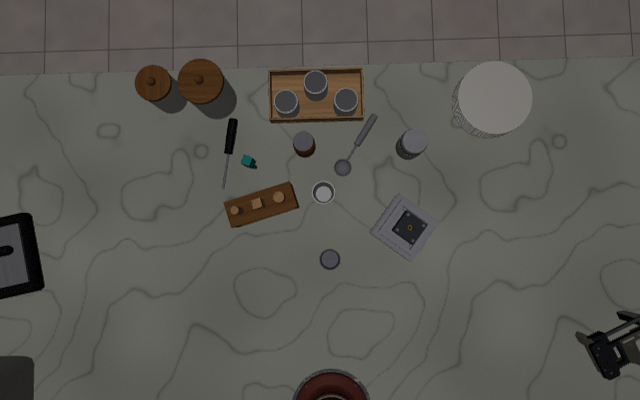

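The side view shows the rack at about (275,262) with handles at (262,250), (274,238) and (285,222). The stand is at (393,190). In the top view the handles are at (236,210), (257,203) and (279,198), and the stand is at (405,227).

Things that could be taken for the drift, in top-view pixels:
- Rack handles at (236,210), (257,203) and (279,198).
- A turquoise look-alike lying at (249,161).
- The screwdriver at (231,135).

The middle handle looks square, so I'll check it in a close crop.

```bash
cat > h.py <<'E'
import numpy as np,cv2
from scipy.spatial.transform import Rotation as R
from plant import r,capture,camera_info
def ray(n,px):
    c=camera_info(n);f=200/np.tan(np.radians(c["vertical_fov"])/2)
    px=np.atleast_2d(px).astype(float)
    d=np.c_[(px[:,0]-c["cx"])/f,(px[:,1]-c["cy"])/f,np.ones(len(px))]
    return np.array(c["origin"]),R.from_rotvec(c["rotation"]).apply(d)
def plane(n,px,z):
    o,d=ray(n,px);return o+d*((z-o[2])/d[:,2])[:,None]
def proj(n,P):
    c=camera_info(n);f=200/np.tan(np.radians(c["vertical_fov"])/2)
    q=R.from_rotvec(c["rotation"]).inv().apply(np.atleast_2d(P)-c["origin"])
    return q[:,:2]/q[:,2:]*f+[c["cx"],c["cy"]]
E
python3 - <<'E'
from h import *
t=cv2.imread("pics/top0.png");s=cv2.imread("pics/side0.png")
up=lambda i,x,y,w,h,k:cv2.resize(i[y:y+h,x:x+w],None,fx=k,fy=k,interpolation=cv2.INTER_CUBIC)
a=up(t,220,175,80,60,5);b=up(t,365,190,80,60,5)
c=up(s,235,205,80,100,5)[:,:400] ; c=cv2.resize(c,(240,300)); d=cv2.resize(up(s,355,155,75,60,5),(375,300))
bot=np.zeros((300,800,3),np.uint8);bot[:,:240]=c;bot[:,300:675]=d
im=np.vstack([np.hstack([a,b]),bot])
cv2.imwrite("pics/crop1.png",np.clip(im*1.6,0,255).astype(np.uint8))
E
```

```text
(no output)
```

View pics/crop1.png

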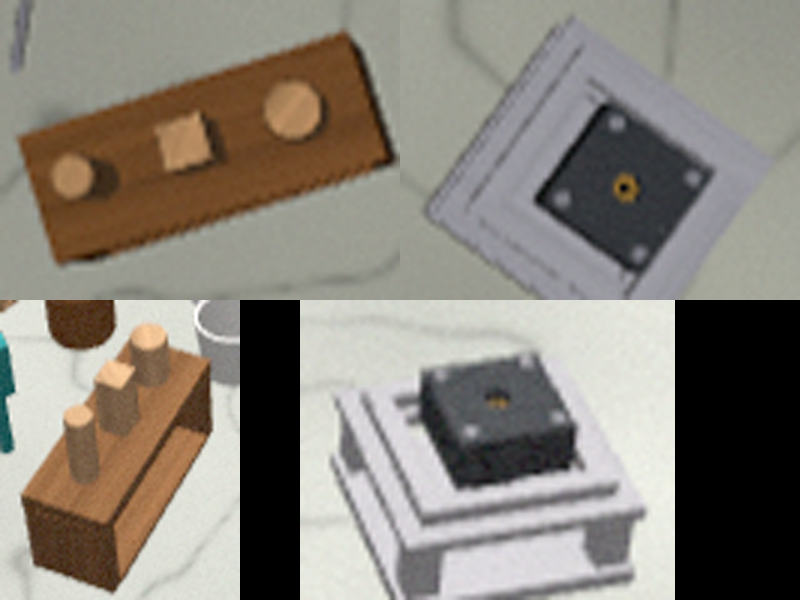

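The crop confirms the choice: the middle handle, top (257,203), is square and so is the drift. The outer two are round: thin pick on the left, thick tamper on the right. The brass ring of the bore shows at about top (410,227).

Run:
```python
from h import *
np.set_printoptions(precision=1,suppress=True)
def avg(n,k=6): return np.mean([capture(n).astype(float) for _ in range(k)],0).astype(np.uint8)
t=avg("top");s=avg("side");cv2.imwrite("pics/ta.png",t);cv2.imwrite("pics/sa.png",s)
def blob(m,x,y,w,h,off=1.):
    mm=np.zeros_like(m);mm[y:y+h,x:x+w]=m[y:y+h,x:x+w]
    cs,_=cv2.findContours(mm,cv2.RETR_EXTERNAL,cv2.CHAIN_APPROX_NONE);return sorted(cs,key=cv2.contourArea,reverse=True)
hsv=cv2.cvtColor(t,cv2.COLOR_BGR2HSV)
# handles (bright wood)
print("wood px",t[204,257],t[215,262],hsv[204,257]); 
m=((t[:,:,2]>135)&(hsv[:,:,1]>90)).astype(np.uint8)
for c in blob(m,222,180,80,50)[:3]:
    M=cv2.moments(c);p=(M['m10']/M['m00'],M['m01']/M['m00']);print("handle",p,cv2.contourArea(c),plane("top",p,139)[0,:2])
# rack top outline
m=((hsv[:,:,1]>110)&(hsv[:,:,0]<25)).astype(np.uint8)
c=blob(m,218,175,85,60)[0];q=cv2.boxPoints(cv2.minAreaRect(c));print("rack",q,"\n",plane("top",q,84),plane("top",q.mean(0),84))
# block
g=t.max(2)
m=(g<75).astype(np.uint8);m=cv2.morphologyEx(m,cv2.MORPH_CLOSE,np.ones((5,5),np.uint8))
c=blob(m,372,195,70,62)[0];q=cv2.boxPoints(cv2.minAreaRect(c));w=plane("top",q,85);print("block",q,"\n",w,w.mean(0),np.linalg.norm(np.diff(w,axis=0),axis=1))
for n,im,box in(("top",t,(395,212,30,30)),("side",s,(385,172,20,16))):
    h=cv2.cvtColor(im,cv2.COLOR_BGR2HSV);m=((h[:,:,1]>100)&(h[:,:,0]<30)&(h[:,:,2]>45))
    x,y,a,b=box;ys,xs=np.nonzero(m[y:y+b,x:x+a]);wgt=1
    p=(xs.mean()+x,ys.mean()+y);print(n,"brass",len(xs),p,plane(n,p,78)[0])
# stand outline
m=((hsv[:,:,1]<40)&(g>0)).astype(np.uint8)
print(t[240,380],t[270,380],hsv[225,385],hsv[270,380])
```

```text
wood px [ 61  88 116] [24 46 71] [ 15 121 116]
rack [[222.9 201.9]
 [289.8 180.5]
 [298.3 207.3]
 [231.4 228.7]] 
 [[565.5 265.4  84. ]
 [616.8  90.6  84. ]
 [546.8  69.8  84. ]
 [495.8 243.9  84. ]] [[556.1 167.4  84. ]]
block [[387.6 232. ]
 [405.1 207.5]
 [428.  223.8]
 [410.5 248.3]] 
 [[ 477.9 -157.9   85. ]
 [ 539.7 -204.8   85. ]
 [ 496.4 -261.8   85. ]
 [ 435.  -214.8   85. ]] [ 487.2 -209.8   85. ] [77.5 71.5 77.3]
top brass 19 (np.float64(409.8421052631579), np.float64(227.1578947368421)) [ 488.8 -216.6   78. ]
side brass 3 (np.float64(394.0), np.float64(175.0)) [ 491.2 -220.2   78. ]
[79 82 82] [90 97 95] [126  13 102] [39 18 97]
```

Run:
```python
from h import *
np.set_printoptions(precision=1,suppress=True)
t=cv2.imread("pics/ta.png");s=cv2.imread("pics/sa.png")
def blobs(m,x,y,w,h,amin,amax):
    mm=np.zeros(m.shape,np.uint8);mm[y:y+h,x:x+w]=m[y:y+h,x:x+w]
    k,_,st,ce=cv2.connectedComponentsWithStats(mm,connectivity=4)
    return [(ce[i],st[i,4]) for i in range(1,k) if amin<=st[i,4]<=amax]
m=t[:,:,2]>88
print([ (c,a,plane("top",c,139)[0,:2]) for c,a in blobs(m&(t[:,:,2].astype(int)-t[:,:,0]>30),222,180,80,50,20,300)])
m2=(s[:,:,2]>150)&(s[:,:,2].astype(int)-s[:,:,0]>40)
print("side",s[228,274],[ (c,a,plane("side",c,139)[0,:2]) for c,a in blobs(m2,250,205,50,60,8,300)])
def screws(im,n,box,c0,rad):
    x,y,w,h=box;g=im.astype(float).mean(2);G=cv2.resize(g[y:y+h,x:x+w],None,fx=8,fy=8,interpolation=cv2.INTER_CUBIC)
    return G
for n,im,guess in(("top",t,[(408.3,214.3),(423.5,225.5),(412.7,240.8),(397.4,229.7)]),):
    g=im.astype(float).mean(2);P=[]
    for u,v in guess:
        u0,v0=round(u),round(v);w=g[v0-2:v0+3,u0-2:u0+3];w=np.clip(w-np.percentile(w,50),0,None)
        yy,xx=np.mgrid[v0-2:v0+3,u0-2:u0+3];P.append(((w*xx).sum()/w.sum(),(w*yy).sum()/w.sum()))
    W=plane(n,P,86.5);print(np.array(P));print(W[:,:2],W.mean(0),np.linalg.norm(W-np.roll(W,1,0),axis=1))
```

```text
[(array([278.1, 196.6]), np.int32(92), array([572.1, 115.1])), (array([256.1, 203. ]), np.int32(85), array([557.7, 169.5])), (array([233.8, 209.7]), np.int32(46), array([542.7, 224.4]))]
side [ 98 127 157] [(array([283.9, 216.6]), np.int32(22), array([564.9, 125.1])), (array([274.2, 228.5]), np.int32(29), array([556. , 166.3]))]
[[408.  214. ]
 [424.4 226.2]
 [413.3 241.1]
 [397.  229.3]]
[[ 522.7 -211.5]
 [ 490.4 -252.1]
 [ 453.2 -222.3]
 [ 484.3 -182. ]] [ 487.7 -217.    86.5] [48.5 51.9 47.7 50.9]
```

```bash
python3 -m handwheel '0 0 0.65 0.6 1.25 0 60;0 0 1.3 1.25 2.5 0 60;0 0 1.95 1.9 3.75 0 60;0 0 2.6 2.5 5 0 60;0 0 3.25 3.1 6.25 0 60;0 0 3.9 3.75 7.5 0 60;0 0 4.55 4.4 8.75 0 60;0 0 5.2 5 10 0 60' 40; python3 -m handwheel '0 0 0.65 0.3 1.15 0 60;0 0 1.3 0.6 2.3 0 60;0 0 1.95 0.9 3.4 0 60;0 0 2.6 1.2 4.5 0 60;0 0 3.25 1.5 5.65 0 60;0 0 3.9 1.8 6.8 0 60;0 0 4.5 2 7.9 0 60;0 0 5.06 2.235 9.01 0 60'
python3 - <<'E'
from h import *
o=r.get_obs();print(o["qpos"],o["ee_pos"],R.from_rotvec(o["tool_rot"]).as_matrix(),o["ft_force"])
E
```

```text
t: 1.7
ee_pos: [468.0, -190.9, 405.2]
tool_rot: [2.633, 1.711, 0.001]
ft_force: [0.7, -0.3, 0.6]
gripper_width: 59.6
gripper_force: 0.0
t: 2.7
ee_pos: [557.0, 169.2, 404.9]
tool_rot: [1.88, 2.517, 0.0]
ft_force: [1.0, -0.6, -0.3]
gripper_width: 59.7
gripper_force: 0.0
[-0.03311218  0.54553822 -0.47909033  1.61832896  0.28045989  1.04632279
 -0.30652628] [556.97797854 169.15031504 404.90776274] [[-2.83717958e-01  9.58907671e-01  4.44888096e-04]
 [ 9.58907706e-01  2.83718083e-01 -2.47098949e-04]
 [-3.63167876e-04  3.56500214e-04 -9.99999871e-01]] [ 0.99131062 -0.61144686 -0.25954348]
```

```bash
python3 -m handwheel '0 0 0 0 0 -0.6 60;0 0 0 0 0 -1.2 60;0 0 0 0 0 -1.8 60;0 0 0 0 0 -2.3 60;0 0 0 0 0 -2.7 60;0 0 0 0 0 -2.95 60;0 0 0 0 0 -2.95 60;0 0 0 0 0 -2.95 60'
python3 - <<'E'
from h import *
t=capture("top");s=capture("side")
up=lambda i,x,y,w,h,k:cv2.resize(i[y:y+h,x:x+w],None,fx=k,fy=k,interpolation=cv2.INTER_CUBIC)
cv2.imwrite("pics/g1.png",np.clip(1.6*np.hstack([up(t,210,160,100,100,4),up(s,220,170,100,100,4)]),0,255).astype(np.uint8))
E
```

```text
t: 3.7
ee_pos: [557.0, 168.1, 287.4]
tool_rot: [1.882, 2.514, 0.002]
ft_force: [-0.6, 0.4, 0.6]
gripper_width: 60.0
gripper_force: 0.0
```

View pics/g1.png

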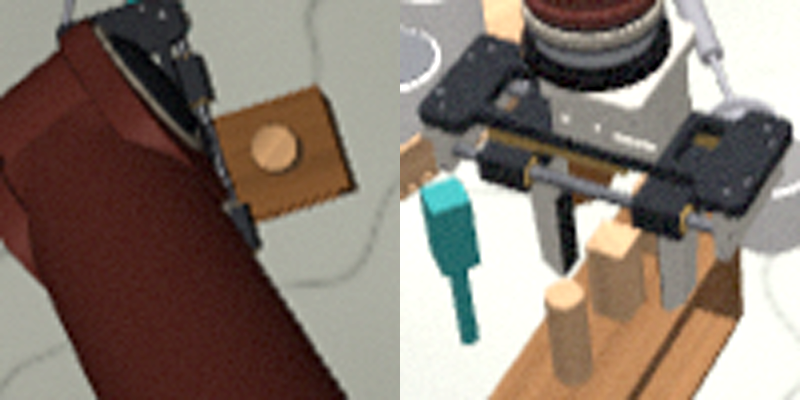

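The fingers straddle the square handle at (620,270) in the crop and are clear of the pick at (570,330). Next I close the grip.

```bash
python3 -m handwheel '0 0 0 0 0 0 45;0 0 0 0 0 0 35;0 0 0 0 0 0 28;0 0 0 0 0 0 20;0 0 0 0 0 0 15;0 0 0 0 0 0 15;0 0 0 0 0 0 15;0 0 0 0 0 0 15' 45
python3 - <<'E'
from h import *
for _ in range(2):
  capture("top");o=r.get_obs();print(o["ee_pos"],o["ft_force"],o["ft_torque"],o["gripper_width"])
E
```

```text
t: 4.8
ee_pos: [556.8, 168.0, 286.8]
tool_rot: [1.883, 2.515, 0.0]
ft_force: [0.0, 0.9, -0.5]
gripper_width: 24.0
gripper_force: 45.0
[556.78452255 167.93780322 286.76767642] [ 0.38807705 -0.33724492 -0.23163159] [ 0.02981602 -0.29193323  0.00399528] 23.599598952023545
[556.77822718 167.95257841 286.79743185] [1.19615556 0.07984642 0.58185626] [ 0.00567826 -0.21928378  0.01010565] 23.675773583315397
```

```bash
python3 -m handwheel '0 0 0 0 0 0.3 15;0 0 0 0 0 0.7 15;0 0 0 0 0 1.1 15;0 0 0 0 0 1.6 15;0 0 0 0 0 2.1 15;0 0 0 0 0 2.6 15;0 0 0 0 0 3.1 15;0 0 0 0 0 3.4 15';python3 -m handwheel '0 0 0 -0.2 -1.2 0 15;0 0 0 -0.4 -2.4 0 15;0 0 0 -0.6 -3.6 0 15;0 0 0 -0.9 -4.8 0 15;0 0 0 -1.1 -6.0 0 15;0 0 0 -1.3 -7.2 0 15;0 0 0 -1.5 -8.4 0 15;0 0 0 -1.72 -9.6 0 15'
python3 - <<'E'
from h import *
np.set_printoptions(precision=2,suppress=True)
for _ in range(4):capture("top")
t=capture("top");s=capture("side");o=r.get_obs();print(o["qpos"],o["ee_pos"],o["ft_force"],o["ft_torque"],o["gripper_width"])
print(R.from_rotvec(o["tool_rot"]).as_matrix())
up=lambda i,x,y,w,h,k:cv2.resize(i[y:y+h,x:x+w],None,fx=k,fy=k,interpolation=cv2.INTER_CUBIC)
print(proj("side",[[488,-217,150],[488,-217,85]]),proj("top",[488,-217,85]))
cv2.imwrite("pics/g2.png",np.clip(1.6*np.hstack([up(t,360,180,100,100,4),up(s,340,110,100,100,4)]),0,255).astype(np.uint8))
E
```

```text
t: 5.9
ee_pos: [556.5, 168.1, 424.8]
tool_rot: [1.882, 2.514, 0.003]
ft_force: [-0.0, -0.3, -1.2]
gripper_width: 24.2
gripper_force: 45.0
t: 6.9
ee_pos: [487.3, -217.5, 423.2]
tool_rot: [1.882, 2.515, 0.0]
ft_force: [0.3, -0.6, -1.0]
gripper_width: 23.8
gripper_force: 45.0
[ 0.69  0.45 -0.46  1.73  0.23  1.02  0.43] [ 488.18 -214.53  423.  ] [ 0.78  0.55 -0.71] [ 0.04 -0.06  0.03] 23.783531337445158
[[-0.28  0.96  0.  ]
 [ 0.96  0.28  0.  ]
 [ 0.    0.   -1.  ]]
[[396.91 154.24]
 [394.6  174.03]] [[410.56 227.51]]
```

View pics/g2.png

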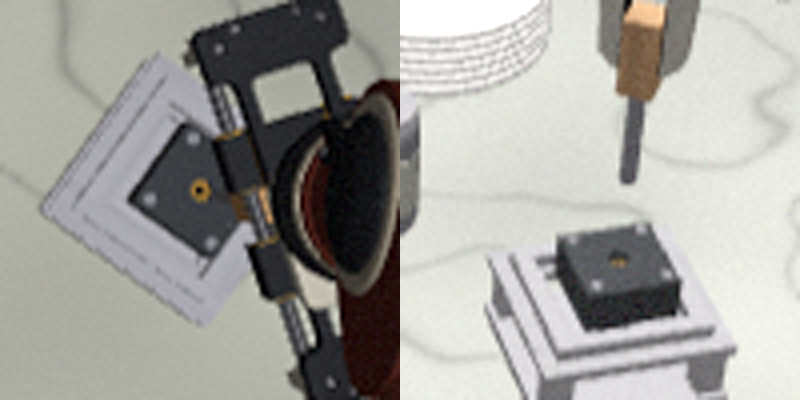

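The drift is held straight. Its tip is at side (396.8,155.8), and the bore mouth is open at side (394.5,174.5); both are within about a pixel of my estimates. I'll lower close to the face.

```bash
python3 -m handwheel '0 0 0 0.01 -0.02 -0.3 15;0 0 0 0.01 -0.02 -0.7 15;0 0 0 0.01 -0.02 -1.0 15;0 0 0 0.01 -0.02 -1.25 15;0 0 0 0.01 -0.02 -1.4 15;0 0 0 0.01 -0.02 -1.5 15;0 0 0 0.01 -0.02 -1.5 15;0 0 0 0.01 -0.02 -1.5 15'
python3 - <<'E'
from h import *
np.set_printoptions(precision=2,suppress=True)
S=[];Q=[]
for _ in range(6):
  S.append(capture("side").astype(float));o=r.get_obs();Q.append(np.r_[o["ee_pos"],o["ft_force"],o["ft_torque"]])
print(np.mean(Q,0),np.std(Q,0))
s=np.mean(S,0).astype(np.uint8);cv2.imwrite("pics/s3.png",s)
i=cv2.resize(s[150:200,365:425],None,fx=12,fy=12,interpolation=cv2.INTER_CUBIC)
cv2.imwrite("pics/g3.png",np.clip(1.8*i,0,255).astype(np.uint8))
print(proj("side",[[488.3,-216.8,90],[488.3,-216.8,85]]))
E
```

```text
t: 8.2
ee_pos: [488.4, -216.9, 363.1]
tool_rot: [1.882, 2.514, 0.0]
ft_force: [0.4, 0.1, -0.9]
gripper_width: 23.8
gripper_force: 45.0
[ 488.36 -216.9   363.02   -0.21    0.1    -0.74   -0.05   -0.1    -0.  ] [0.03 0.02 0.07 0.36 0.39 0.4  0.02 0.03 0.03]
[[394.64 172.55]
 [394.46 174.03]]
```

View pics/g3.png

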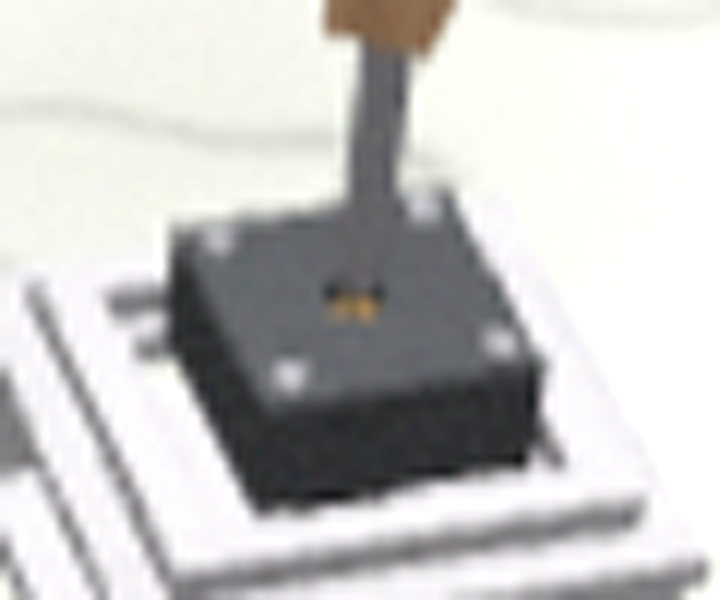

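Run:
```python
from h import *
np.set_printoptions(precision=2,suppress=True)
g=cv2.imread("pics/s3.png").astype(float).mean(2)
zs=np.linspace(88,160,500);P=proj("side",np.c_[np.full(500,488.36),np.full(500,-216.9),zs])
for v in range(155,166):
    row=g[v,385:408];bg=np.median(np.r_[row[:5],row[-4:]]);w=np.clip(bg-row-8,0,None);x=np.arange(385,408)
    if w.sum():
        # half-level edges
        h=(bg+row.min())/2;k=np.where(row<h)[0]
        a=k[0]-(h-row[k[0]])/(row[k[0]-1]-row[k[0]]);b=k[-1]+(h-row[k[-1]])/(row[k[-1]+1]-row[k[-1]])
        print(v,385+(a+b)/2,b-a,np.interp(-v,-P[::-1,1][::-1],P[:,0]) if 0 else P[np.argmin(abs(P[:,1]-v)),0])
```

```text
155 396.6023196436332 4.340232507605389 396.6803245774683
156 396.5391738615202 4.217741662434401 396.564305822747
157 396.4174764576237 4.247996393508316 396.44866676786285
158 396.265581232493 4.447829131652661 396.3334055518699
159 396.1073232323232 4.547979797979798 396.21330717408637
160 396.0166633366633 4.543816183816183 396.0988130650237
161 395.86763502454994 4.4916803055100925 395.9795126596594
162 395.7984279774449 4.4753089935638215 395.8657780248521
163 395.64366573143167 4.336782012313929 395.7472676652662
164 395.5670731707317 4.274390243902438 395.6342849729639
165 395.61678704566634 4.354263746505126 395.5165568371545
```

```bash
python3 -m handwheel '0 0 0 0 0 -0.05 15;0 0 0 0 0 -0.08 15;0 0 0 0 0 -0.1 15;0 0 0 0 0 -0.12 15;0 0 0 0 0 -0.14 15;0 0 0 0 0 -0.16 15;0 0 0 0 0 -0.18 15;0 0 0 0 0 -0.18 15'
python3 - <<'E'
from h import *
np.set_printoptions(precision=2,suppress=True)
Q=[]
for _ in range(3):
  s=capture("side");o=r.get_obs();Q.append(np.r_[o["ee_pos"],o["ft_force"],o["ft_torque"]])
print(np.mean(Q,0))
E
```

```text
t: 9.5
ee_pos: [488.3, -216.9, 355.5]
tool_rot: [-1.883, -2.515, 0.0]
ft_force: [-0.2, -0.9, -0.2]
gripper_width: 23.9
gripper_force: 45.0
[ 488.31 -216.87  355.55    0.08   -0.36   -0.84   -0.03   -0.11   -0.  ]
```

```bash
python3 -m handwheel '0 0 0 0 0 -0.01 15;0 0 0 0 0 -0.02 15;0 0 0 0 0 -0.03 15;0 0 0 0 0 -0.04 15;0 0 0 0 0 -0.05 15;0 0 0 0 0 -0.06 15;0 0 0 0 0 -0.07 15;0 0 0 0 0 -0.07 15'
python3 - <<'E'
from h import *
np.set_printoptions(precision=2,suppress=True)
Q=[]
for _ in range(3):
  s=capture("side");o=r.get_obs();Q.append(np.r_[o["ee_pos"],o["ft_force"],o["ft_torque"]])
print(np.mean(Q,0))
i=cv2.resize(s[140:200,365:425],None,fx=8,fy=8,interpolation=cv2.INTER_CUBIC)
cv2.imwrite("pics/g4.png",np.clip(1.8*i,0,255).astype(np.uint8))
E
```

```text
t: 10.65
ee_pos: [488.3, -216.9, 352.7]
tool_rot: [-1.883, -2.515, 0.0]
ft_force: [0.0, -0.5, -1.0]
gripper_width: 23.5
gripper_force: 45.0
[ 488.31 -216.87  352.73    0.89   -0.01   -0.93   -0.03   -0.1     0.02]
```

View pics/g4.png

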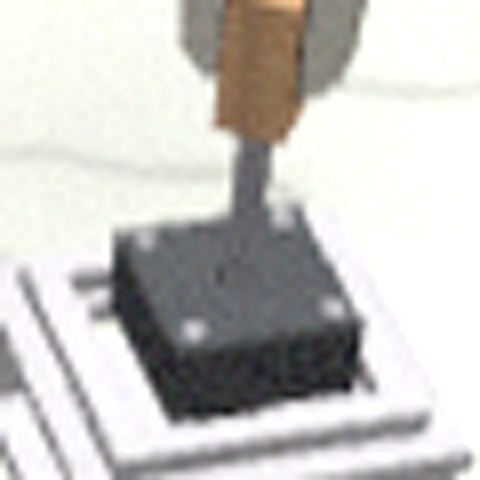

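The rod is now over the mouth, about (240,270) in the crop, with its tip some 5 mm below the face. There is no contact force, so it is in the bore. I'll carry on down gently.

```bash
python3 -m handwheel '0 0 0 0 0 -0.02 15;0 0 0 0 0 -0.04 15;0 0 0 0 0 -0.06 15;0 0 0 0 0 -0.08 15;0 0 0 0 0 -0.1 15;0 0 0 0 0 -0.12 15;0 0 0 0 0 -0.14 15;0 0 0 0 0 -0.15 15'
python3 - <<'E'
from h import *
np.set_printoptions(precision=2,suppress=True)
o=r.get_obs();print(o["ee_pos"],o["ft_force"],o["ft_torque"])
E
```

```text
t: 11.8
ee_pos: [488.5, -216.8, 348.2]
tool_rot: [1.882, 2.514, -0.0]
ft_force: [-2.4, 0.8, 8.3]
gripper_width: 24.1
gripper_force: 45.0
[ 488.48 -216.79  348.18] [-2.44  0.78  8.31] [0.17 0.56 0.04]
```

```bash
python3 -m handwheel '0 0 0 -0.01 0 -0.02 15;0 0 0 -0.01 0 -0.04 15;0 0 0 -0.01 0 -0.06 15;0 0 0 -0.01 0 -0.08 15;0 0 0 -0.01 0 -0.1 15;0 0 0 -0.01 0 -0.12 15;0 0 0 -0.01 0 -0.14 15;0 0 0 -0.01 0 -0.16 15'; python3 -c "
from plant import r;print(r.get_obs()['ft_torque'])"
```

```text
t: 12.8
ee_pos: [488.2, -216.8, 341.9]
tool_rot: [1.882, 2.513, 0.0]
ft_force: [-1.6, 0.2, 8.7]
gripper_width: 23.9
gripper_force: 45.0
[0.13271391 0.45405246 0.0263743 ]
```

```bash
python3 -m handwheel '0 0 0 -0.01 0 -0.02 15;0 0 0 -0.01 0 -0.05 15;0 0 0 -0.01 0 -0.07 15;0 0 0 -0.01 0 -0.1 15;0 0 0 -0.01 0 -0.12 15;0 0 0 -0.01 0 -0.15 15;0 0 0 -0.01 0 -0.17 15;0 0 0 -0.01 0 -0.2 15'; python3 -c "
from plant import r;print(r.get_obs()['ft_torque'])"
```

```text
t: 13.8
ee_pos: [488.0, -216.8, 334.0]
tool_rot: [1.881, 2.513, 0.0]
ft_force: [0.2, 0.9, 8.5]
gripper_width: 23.7
gripper_force: 45.0
[ 0.18944812  0.38025202 -0.03892909]
```

```bash
python3 -m handwheel '0 0 0 0 0 -0.02 15;0 0 0 0 0 -0.05 15;0 0 0 0 0 -0.07 15;0 0 0 0 0 -0.1 15;0 0 0 0 0 -0.12 15;0 0 0 0 0 -0.15 15;0 0 0 0 0 -0.17 15;0 0 0 0 0 -0.2 15'; python3 -c "
from plant import r;print(r.get_obs()['ft_torque'])"
```

```text
t: 14.8
ee_pos: [488.0, -216.7, 325.9]
tool_rot: [1.881, 2.513, 0.0]
ft_force: [-1.7, 1.7, 8.2]
gripper_width: 23.5
gripper_force: 45.0
[ 0.132271    0.42193662 -0.05160069]
```

```bash
python3 -m handwheel '0 0 0 0 0 -0.02 15;0 0 0 0 0 -0.04 15;0 0 0 0 0 -0.06 15;0 0 0 0 0 -0.08 15;0 0 0 0 0 -0.1 15;0 0 0 0 0 -0.12 15;0 0 0 0 0 -0.13 15;0 0 0 0 0 -0.13 15'
python3 - <<'E'
from h import *
s=capture("side");print(r.get_obs()["ft_force"])
i=cv2.resize(s[130:220,350:440],None,fx=6,fy=6,interpolation=cv2.INTER_CUBIC)
cv2.imwrite("pics/g5.png",np.clip(1.8*i,0,255).astype(np.uint8))
print((proj("side",[[488,-217,118],[488,-217,85]])-[350,130])*6)
E
```

```text
t: 15.8
ee_pos: [487.9, -216.7, 320.6]
tool_rot: [1.881, 2.513, 0.0]
ft_force: [-1.7, 0.7, 7.1]
gripper_width: 23.9
gripper_force: 45.0
[-0.90309513  0.64472899  7.34303184]
[[274.54278831 204.89867851]
 [267.61199162 264.19950386]]
```

View pics/g5.png

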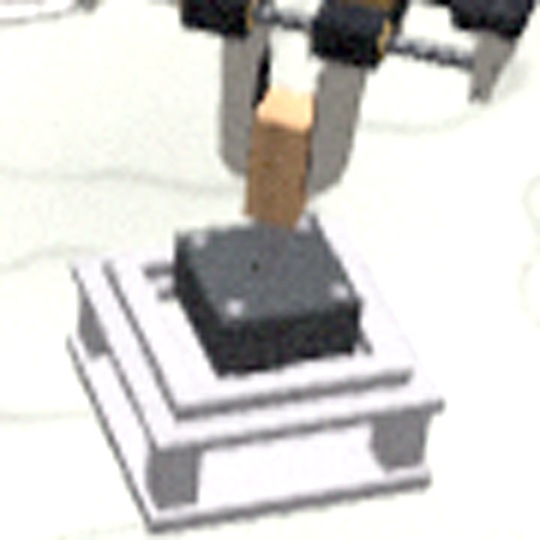

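The handle's lower corner is at about (280,225) in the crop, a few pixels from where it should be for a shoulder height of 118. That puts the tip at about z = 48 and the bush at about 32 mm of travel, so it is out. Next I withdraw and return.

```bash
python3 -m handwheel '0 0 0 0 0 0.15 15;0 0 0 0 0 0.35 15;0 0 0 0 0 0.65 15;0 0 0 0 0 1.0 15;0 0 0 0 0 1.4 15;0 0 0 0 0 1.8 15;0 0 0 0 0 2.2 15;0 0 0 0 0 2.6 15';python3 -m handwheel '0 0 0 0.2 1.2 0 15;0 0 0 0.4 2.4 0 15;0 0 0 0.6 3.6 0 15;0 0 0 0.9 4.8 0 15;0 0 0 1.1 6.0 0 15;0 0 0 1.3 7.2 0 15;0 0 0 1.5 8.4 0 15;0 0 0 1.73 9.62 0 15'
python3 -m handwheel '0 0 0 0 0 0 15;0 0 0 0 0 -0.2 15;0 0 0 0 0 -0.5 15;0 0 0 0 0 -0.8 15;0 0 0 0 0 -1.1 15;0 0 0 0 0 -1.3 15;0 0 0 0 0 -1.4 15;0 0 0 0 0 -1.4 15'
python3 - <<'E'
from h import *
np.set_printoptions(precision=2,suppress=True)
o=[capture("top") for _ in range(3)];o=r.get_obs();print(o["ee_pos"],o["ft_force"],o["ft_torque"],o["gripper_width"])
s=capture("side")
i=np.hstack([cv2.resize(s[180:270,230:320],None,fx=5,fy=5,interpolation=cv2.INTER_CUBIC),cv2.resize(s[150:210,360:430],(350,450),interpolation=cv2.INTER_CUBIC)])
cv2.imwrite("pics/g6.png",np.clip(1.8*i,0,255).astype(np.uint8))
P=o["ee_pos"]; print((proj("side",[[*P[:2],P[2]-272.8],[556.1,167.4,84]])-[230,180])*5)
E
```

```text
t: 16.85
ee_pos: [487.3, -216.8, 424.6]
tool_rot: [1.882, 2.515, -0.0]
ft_force: [0.7, -0.4, -1.0]
gripper_width: 23.6
gripper_force: 45.0
t: 17.85
ee_pos: [556.7, 169.2, 424.1]
tool_rot: [1.883, 2.514, 0.0]
ft_force: [1.7, 0.2, -1.5]
gripper_width: 23.8
gripper_force: 45.0
t: 18.85
ee_pos: [556.7, 168.0, 367.0]
tool_rot: [-1.882, -2.515, 0.0]
ft_force: [-0.7, 0.1, -1.6]
gripper_width: 23.7
gripper_force: 45.0
[556.82 168.09 367.59] [-0.17 -0.23 -1.  ] [-0.07 -0.09  0.06] 23.758147380001503
[[223.64 312.67]
 [227.44 328.77]]
```

View pics/g6.png

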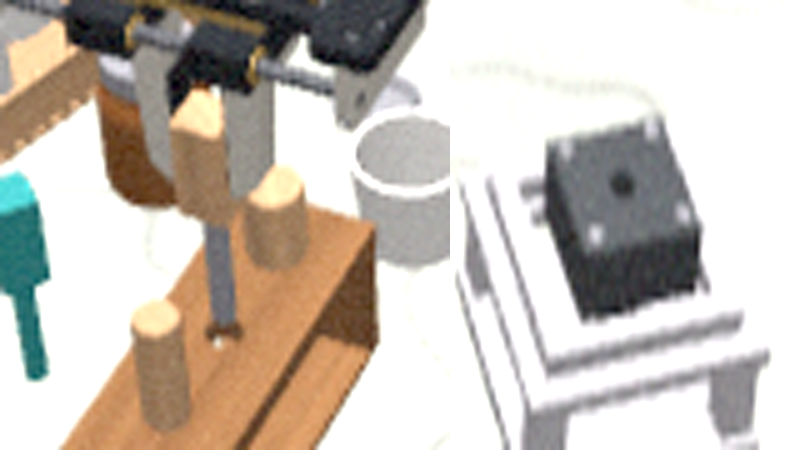

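The bore at (622,185) is now dark, with no brass to be seen. The drift tip at (222,320) is centred over its rack hole at (224,333). I'll insert it.

```bash
python3 -m handwheel '0 0 0 0 0 -0.1 15;0 0 0 0 0 -0.2 15;0 0 0 0 0 -0.3 15;0 0 0 0 0 -0.4 15;0 0 0 0 0 -0.5 15;0 0 0 0 0 -0.6 15;0 0 0 0 0 -0.7 15;0 0 0 0 0 -0.8 15'
```

```text
t: 20.05
ee_pos: [556.7, 167.9, 334.9]
tool_rot: [-1.883, -2.515, -0.0]
ft_force: [-0.2, -1.0, -1.3]
gripper_width: 23.8
gripper_force: 45.0
```

```bash
python3 -m handwheel '0 0 0 0 0 -0.2 15;0 0 0 0 0 -0.4 15;0 0 0 0 0 -0.6 15;0 0 0 0 0 -0.8 15;0 0 0 0 0 -0.95 15;0 0 0 0 0 -1.05 15;0 0 0 0 0 -1.15 15;0 0 0 0 0 -1.18 15'
```

```text
t: 21.05
ee_pos: [556.7, 167.9, 287.8]
tool_rot: [-1.883, -2.515, 0.0]
ft_force: [0.0, 0.3, -0.8]
gripper_width: 23.4
gripper_force: 45.0
```

```bash
python3 -m handwheel '0 0 0 0 0 -0.01 15;0 0 0 0 0 -0.02 15;0 0 0 0 0 -0.03 15;0 0 0 0 0 -0.03 15;0 0 0 0 0 -0.03 15;0 0 0 0 0 -0.03 15;0 0 0 0 0 -0.03 15;0 0 0 0 0 -0.03 15'
```

```text
t: 22.05
ee_pos: [556.7, 167.9, 286.8]
tool_rot: [1.883, 2.515, 0.0]
ft_force: [0.1, 0.5, 0.4]
gripper_width: 23.9
gripper_force: 45.0
```

Force is now about zero, compared with about -1 N when the drift was carried, so the shoulder is seated. I open only enough to clear, then retreat.

```bash
python3 -m handwheel '0 0 0 0 0 0 26;0 0 0 0 0 0 28;0 0 0 0 0 0 32;0 0 0 0 0 0 38;0 0 0 0 0 0 45;0 0 0 0 0 0 52;0 0 0 0 0 0 60;0 0 0 0 0 0 60'; python3 -m handwheel '0 0 0 0 0 0.3 60;0 0 0 0 0 0.7 60;0 0 0 0 0 1.2 60;0 0 0 0 0 1.8 60;0 0 0 0 0 2.4 60;0 0 0 0 0 3 60;0 0 0 0 0 3.4 60;0 0 0 0 0 3.4 60';python3 -m handwheel '0 0 0 -0.2 -1.2 0 60;0 0 0 -0.4 -2.4 0 60;0 0 0 -0.6 -3.6 0 60;0 0 0 -0.9 -4.8 0 60;0 0 0 -1.1 -6.0 0 60;0 0 0 -1.3 -7.2 0 60;0 0 0 -1.4 -7.2 0 60;0 0 0 -1.4 -7.2 0 60'
python3 - <<'E'
from h import *
t=capture("top");s=capture("side")
i=np.hstack([cv2.resize(t[170:240,215:305],(450,350),interpolation=cv2.INTER_CUBIC),cv2.resize(s[205:305,235:325],(315,350),interpolation=cv2.INTER_CUBIC)])
cv2.imwrite("pics/g7.png",np.clip(1.8*i,0,255).astype(np.uint8))
E
```

```text
t: 23.05
ee_pos: [556.7, 167.9, 286.7]
tool_rot: [-1.883, -2.515, 0.0]
ft_force: [-0.2, 0.0, 1.1]
gripper_width: 59.7
gripper_force: 0.0
t: 24.05
ee_pos: [556.8, 168.2, 424.5]
tool_rot: [1.882, 2.513, 0.004]
ft_force: [-0.4, -1.0, -0.1]
gripper_width: 60.2
gripper_force: 0.0
t: 25.05
ee_pos: [500.3, -119.6, 422.2]
tool_rot: [-1.881, -2.514, -0.0]
ft_force: [0.9, 0.2, -1.3]
gripper_width: 59.9
gripper_force: 0.0
```

View pics/g7.png

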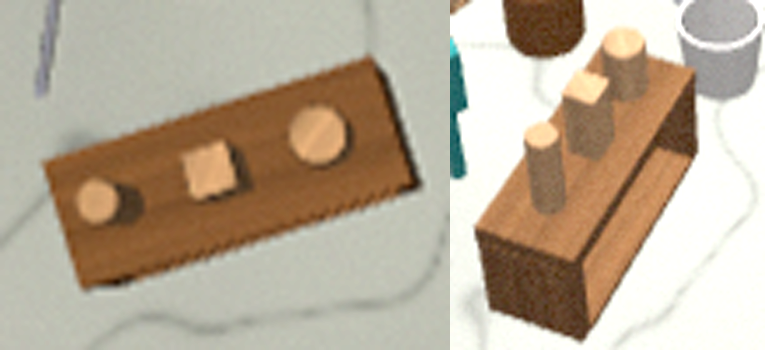

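The drift stands upright and seated in its middle hole, square top at (210,170) in the crop. The pick and tamper look as they did before. Handing in.

```bash
python3 -c "
from plant import workorder;print(workorder.hand_in())"
```

```text
the job is handed in; nothing more can be done
None
```

Job handed in at about 25 s: the bush was pushed about 32 mm down (out at 25 mm) with readings no higher than about 9 N, and the drift is back upright in its middle rack hole, with the other rack tools looking undisturbed; no verdict was returned.

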